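# Index a drilling fixture on to its next hole

### The arm

A 6-joint arm with a two-finger parallel gripper is mounted at the origin on the work surface. World frame = base frame: x ahead of the robot, y to its left, z up, the work surface at z = 0. Lengths are in m, angles in rad, forces in N, time in s.
With the tool pointing down it reaches from about 0.3 to 0.775 m from the base axis. Payload 14.6 kg.
Tool frame: the origin (TCP) lies on the front face of the gripper's body, between the roots of the fingers; the fingertips stand 97 mm ahead of it and the grasp point (between the pads) lies 78 mm ahead of it; z points along the fingers, y is the direction in which the jaws open and shut (so a half turn about z gives the same grasp; the last joint's range is limited). The gripper opens to 94 mm and grips with 3 to 60 N. Pads are 16 mm wide; open, the fingers measure 119 mm over their backs; the gripper's body (75 mm by 177 mm) begins 78 mm behind the grasp point.
Start: joints at [1.04, 0.3, 1.521, -0, 1.321, -0.067], TCP at [0.246, 0.492, 0.303] pointing down, gripper open.
Joint ranges: [-3.03, 3.03], [-0.79, 2.21], [0.23, 2.52], [-1.04, 4.18], [0, 3.07], [-2.55, 2.55]. Speed limits (rad/s): [2.22, 2.22, 2.57, 3.14, 3.14, 3.14].

### API

Orientations are given as [roll, pitch, yaw] about the fixed x, y, z axes, in that order (R = Rz(yaw) Ry(pitch) Rx(roll)).
In Python, from station import ctrl gives the robot as it stands. The module is installed in compiled form; this text tells all that it offers.
- The arm moves only by the shell command python3 -m pendant 'ROWS' [FORCE]. ROWS is JSON, a list of rows, each an object of numbers: "rx", "ry", "rz": the turn, a rotation vector about the tool's x, y, z each as a share of 4 degrees, from -1 to 1; "tx", "ty", "tz": the shift along the tool's x, y, z each as a share of 0.04 m, from -1 to 1; "grip": the gripper command: -1 is fully open, 1 is shut, values between are in proportion. A call has 1 to 8 rows; each row shifts and turns the pose as measured when the row begins, along the tool's axes as they then stand; what a row does not reach is not made up. A row lasts 1/12 s, in which the tool goes at most 41.7 mm and 7.16 degrees, less where a joint would pass 70% of its speed; a pose out of reach is approached as far as the arm can. A call with a number of a shift or a turn outside -1 to 1 is refused whole. A call with a gripper value outside its range is refused whole. The fingers move at their own pace and stop on an object; FORCE is the grip in N (left out, the last holds). Time passes only in rows, so rows that do not move let the fingers close. It gives the time, the measured TCP pose, the force and the opening at its end, in the units of the state.
- ctrl.get_obs(): the state, without advancing time (a new reading comes with each control period).
- ctrl.camera(name): name is "scene" or "top" or "wrist"; returns a dict with "pixels" (480x640x3 uint8, blue, green, red), "fx", "fy", "cx", "cy" (pixels), "world_from_camera" (4x4, takes a point from camera to world coordinates). Camera axes: x right, y up, looking along -z (the intrinsics and any distortion apply to the point x, -y, -z); pixel columns grow to the right and rows downward; lengths in m; the calibration is good to about 2 mm. A picture is of the moment at which its call begins. There is no depth.
- ctrl.hand_in(): hands the job in, once; it reports no verdict.
The state is a dict: "time_s": time; "qpos": joint angles; "joint_vel": joint speeds; "tau": joint torques, N m; "ee_pos": TCP position; "eef_rot": TCP orientation; "force": force on the tool from outside, world axes, zero at the start; "moment": the same for the moment, N m; "grip_width": finger opening in m.
Only numpy, scipy, OpenCV 4.12 (cv2) and the standard library are available. Lean on these libraries where they do the work, as an engineer would, in place of code of your own. Each camera call takes 0.05 s, during which the arm holds its last target.

### The job

The flange blank on the rotary indexing fixture is ready for its next drilling position. With the fingertips, press the spring plunger (dished knob) down to free the turntable, turn the turntable counter-clockwise seen from above, on to the next hole only and not past it, and let the plunger spring fully up into that hole so that the table is locked. Nothing is to be picked up: leave the flange blank lying on the table and all loose things on the bench where they are.

Things in the scene. Friction and masses are not known exactly. Their poses are not given: they have to be found in the camera images.
- indexer: Fixed indexing fixture; origin on the bench, on the turntable's axis, under the middle of its 360 x 360 x 10 mm base plate; z up, any yaw. Grey index ring, radius 122 to 172 mm, top 66 mm above the bench, flush with the turntable: 8 holes 14 x 16 mm on a 140 mm radius every 45 degrees from its +x axis. Drill guide (post and arm, top 120 mm) on its 225 degree corner, reaching over the flange.
- turntable (a joint): Angle (rad) of the steel turntable (radius 118 mm, top 66 mm above the bench) about its vertical axis; 0 = pin in the first hole, grows counter-clockwise seen from above, next hole at 0.785. Stays where it is left; turning takes about 0.3 N m (some 3 N at the plunger). With the pin in a hole it has about 0.015 rad of play.
- plunger (a joint): Travel pressed down (m): 0 = up, 0.012 = bottom stop; spring 4 N rising to 9 N. It rides on the turntable and carries an upright pin (10 mm thick, round tip) that sits in a ring hole from below. Pressed over 0.009 the pin is clear and the table turns; between holes the ring keeps it down at 0.009, and under a hole it springs up by itself if nothing holds it down.
- dish_floor (a point): Centre of the floor of the plunger's dished round aluminium knob, 95 mm from the turntable's axis, in line with the pin: press and push here. Knob 58 mm across, dish 46 mm across inside, rim 12 mm above the floor. Floor 98 mm above the bench when up, 86 mm at the bottom stop. Moves with plunger and turntable.
- turn_axis (a point): Turntable's axis at the height of its top face, 66 mm above the bench.
- first_hole (a point): Mouth (top) of the hole in which the pin starts, 140 mm from the axis.
- next_hole (a point): Mouth (top) of the next hole counter-clockwise, in which the pin must end, 140 mm from the axis.
- flange: Loose aluminium flange blank, a ring 112 mm outside, 41 mm bore, 12 mm thick, lying on the turntable over a 37 mm spigot; origin at the centre of its underside. It rides round with the table; leave it there.
- bush: Loose brass bush 22 mm across, 30 mm tall, standing on the fixture's base plate at its 45 degree corner; origin under its centre. Leave it.
- tin: Loose small steel tin 44 mm across, 48 mm tall, on the base plate's 315 degree corner; origin under its centre. Leave it.
- slug: Loose aluminium slug 36 mm across, 22 mm tall, on the base plate's 135 degree corner; origin under its centre. Leave it.
- mallet: Loose hammer lying on the bench on the left; leave it.
- spanner: Loose spanner lying on the bench on the right; leave it.

How it is judged:
By the outcome, as a careful person would: the job done as asked, in the order asked, and still so for the second after the job is handed in, with the robot touching nothing.
It also fails if it takes over 43 s, if anything falls off the work surface, if the arm or the gripper's body presses on something with over 40 N, if the wrist force passes 120 N, or if a joint passes its speed limit or range.

## Working session

There is one attempt and no reset: what is moved stays moved. The work goes in short steps, Python scripts to look and compute and a shell command to move; the robot and the scene stay as the last step left them, time stands still between calls to the robot, and variables do not carry over. Pictures are saved under pics/ and viewed, and the job is handed in when it is done.

```bash
mkdir -p pics
python3 - <<'E'
from station import ctrl
import cv2
o=ctrl.get_obs();print(o)
for n in ["scene","top","wrist"]:
    c=ctrl.camera(n);cv2.imwrite(f"pics/{n}0.png",c["pixels"]);print(n,c["fx"],c["fy"],c["cx"],c["cy"],c["world_from_camera"],[k for k in c])
E
```

```text
{'time_s': 0.0, 'qpos': array([ 1.04041737e+00,  3.00499567e-01,  1.52157298e+00, -2.67272631e-05,
        1.32070666e+00, -6.65809399e-02]), 'joint_vel': array([ 8.90929590e-05, -1.37975307e-04,  5.57693662e-04,  1.53775218e-05,
       -1.72269969e-04, -2.14521540e-05]), 'tau': array([-2.29841258e-03, -5.31817245e+01, -3.52729583e+01,  7.07413908e-02,
        2.44004151e-02, -5.02975786e-05]), 'ee_pos': array([0.24596409, 0.49177202, 0.30207408]), 'eef_rot': array([-3.14040702e+00, -5.31123046e-05,  2.67780123e+00]), 'force': array([0.09731118, 0.29683237, 0.08837946]), 'moment': array([ 0.00745407, -0.03131979, -0.03923503]), 'grip_width': 0.09403894336254434}
scene 434.9965684192514 434.9965684192514 312.380693969379 247.84018142983328 [[ 0.2631548  -0.59361812  0.76050449  1.44967549]
 [ 0.96471143  0.15454135 -0.2131873  -0.2374658 ]
 [ 0.00902245  0.78976864  0.61333848  0.75507813]
 [ 0.          0.          0.          1.        ]] ['pixels', 'fx', 'fy', 'cx', 'cy', 'world_from_camera']
top 450.00551429561307 450.00551429561307 324.59852266216967 241.10186455403937 [[-0.00782628  0.99557499 -0.09364395  0.48533913]
 [-0.99978403 -0.00598747  0.01990101  0.00769147]
 [ 0.01925226  0.09377948  0.99540683  1.11921463]
 [ 0.          0.          0.          1.        ]] ['pixels', 'fx', 'fy', 'cx', 'cy', 'world_from_camera']
wrist 374.29650928868784 374.29650928868784 320.34371140192223 240.9427001436508 [[ 4.47817693e-01 -8.68206658e-01 -2.13720644e-01  1.83738336e-01]
 [ 8.94124551e-01  4.34629068e-01  1.07883556e-01  5.22084655e-01]
 [-7.76017791e-04 -2.39405040e-01  9.70919474e-01  3.84230382e-01]
 [ 0.00000000e+00  0.00000000e+00  0.00000000e+00  1.00000000e+00]] ['pixels', 'fx', 'fy', 'cx', 'cy', 'world_from_camera']
```

View pics/top0.png

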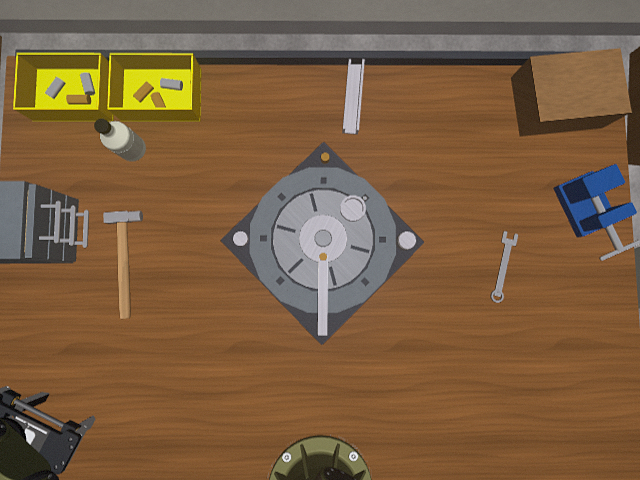

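View pics/scene0.png

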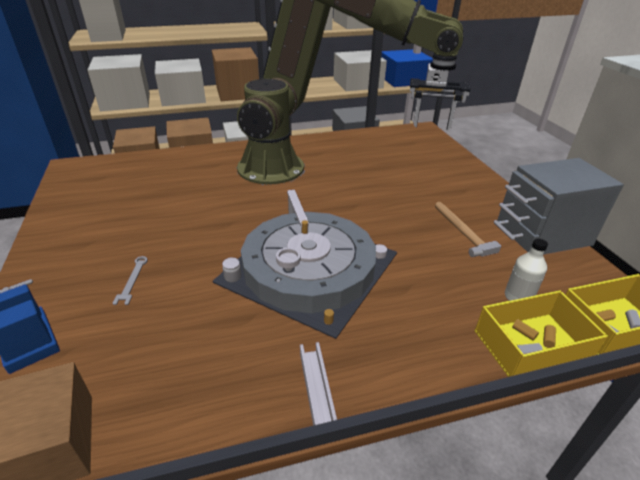

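The top view shows the fixture as a diamond centred near (323,238). The bush is at (325,157), the slug at (240,238), the tin at (407,240) and the drill guide is at the bottom. The knob is at (354,207), with its pin hole at (364,198). I'll enlarge this area.

```bash
cat > h.py <<'E'
import numpy as np
def ray(c,u,v,z):
    M=np.array(c["world_from_camera"]);d=M[:3,:3]@np.array([(u-c["cx"])/c["fx"],-(v-c["cy"])/c["fy"],-1]);p=M[:3,3]
    return p+d*(z-p[2])/d[2]
def proj(c,P):
    M=np.array(c["world_from_camera"]);q=M[:3,:3].T@(np.array(P)-M[:3,3]);return c["cx"]+c["fx"]*q[0]/-q[2],c["cy"]-c["fy"]*q[1]/-q[2]
E
python3 - <<'E'
import cv2
a=cv2.imread("pics/top0.png");cv2.imwrite("pics/topc.png",cv2.resize(a[140:350,215:430],None,fx=2.8,fy=2.8,interpolation=2))
a=cv2.imread("pics/scene0.png");cv2.imwrite("pics/scenec.png",cv2.resize(a[180:340,205:405],None,fx=3.7,fy=3.7,interpolation=2))
E
```

```text
(no output)
```

View pics/topc.png

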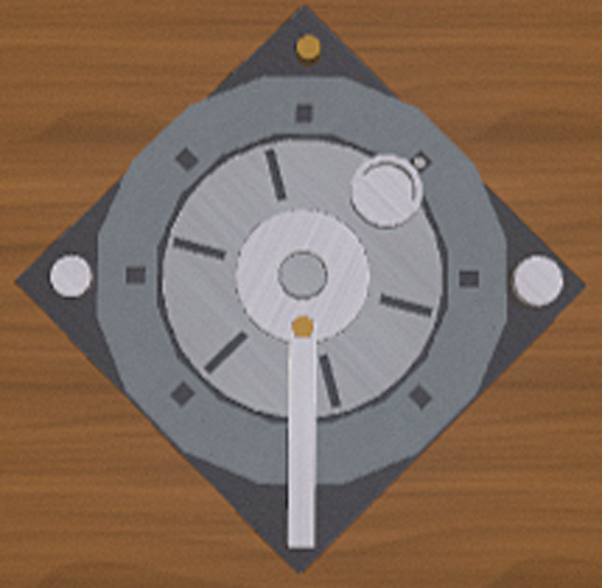

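View pics/scenec.png

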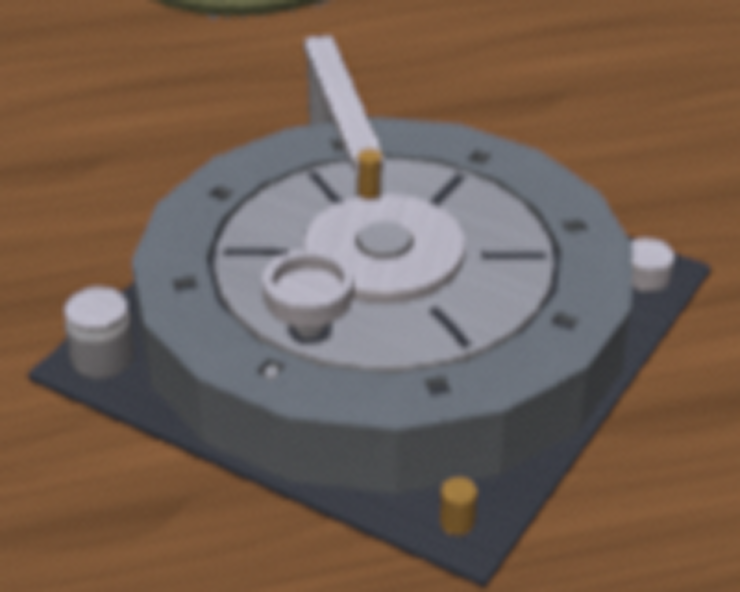

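The holes in the crop are at (304,113), (187,160), (136,275), (182,394), (421,397) and (469,279), with the pin at (420,161). The knob rim is centred near (387,190). I'll fit the fixture pose to these.

Run:
```python
from station import ctrl
from h import *
from scipy.optimize import least_squares
c=ctrl.camera("top");s=ctrl.camera("scene")
H={45:(304,113),90:(187,160),135:(136,275),180:(182,394),270:(421,397),315:(469,279),0:(420,161)}
P={a:ray(c,215+(x+.5)/2.8-.5,140+(y+.5)/2.8-.5,.066)[:2] for a,(x,y) in H.items()}
S={0:(271,370),45:(437,386),90:(564,321),135:(574,226),180:(480,157),270:(220,192),315:(185,284)}
Q={a:ray(s,205+x/3.7,180+y/3.7,.066)[:2] for a,(x,y) in S.items()}
for n,D in(("top",P),("scene",Q)):
    f=lambda q:np.concatenate([q[:2]+.14*np.array([np.cos(q[2]+np.radians(a)),np.sin(q[2]+np.radians(a))])-p for a,p in D.items()])
    r=least_squares(f,[.48,0,-.78]);print(n,r.x,np.abs(r.fun).max())
    x=r.x
    for nm,a,rad in(("first",0,.14),("next",45,.14),("knob0",0,.095),("knob1",45,.095)):
        print(nm,x[0]+rad*np.cos(x[2]+np.radians(a)),x[1]+rad*np.sin(x[2]+np.radians(a)))
print("knob rim top",ray(c,215+387/2.8,140+190/2.8,.11))
print("knob rim scene",ray(s,205+308/3.7,180+276/3.7,.11))
```

```text
top [ 0.59038257 -0.00918986 -0.8013328 ] 0.0009344703208929994
first 0.687787565817801 -0.10974962386425416
next 0.7303647925149788 -0.011420615203206056
knob0 0.6564788158841718 -0.07742684277113851
knob1 0.6853705054286853 -0.010703586893998737
scene [ 0.59608748 -0.00777722 -0.80274925] 0.0008467806791300214
first 0.6933499401611514 -0.1084748474317141
next 0.7360664020053663 -0.01020624580841296
knob0 0.6620870051512983 -0.07610775156925374
knob1 0.6910731756884441 -0.009425486182013686
knob rim top [ 0.65574267 -0.07809461  0.11      ]
knob rim scene [ 0.66057374 -0.07544272  0.11      ]
```

Centre is about (0.593,-0.0085) with yaw about -0.80, so the knob is near (0.659,-0.0765). The two cameras differ by 5 mm in x; I'll refine that with the wrist camera. I'm moving over there with the gripper shut.

```bash
python3 -m pendant '[{"tx":-0.85,"ty":-0.45,"grip":1},{"tx":-0.85,"ty":-0.45,"grip":1},{"tx":-0.85,"ty":-0.45,"grip":1},{"tx":-0.85,"ty":-0.45,"grip":1},{"tx":-0.85,"ty":-0.45,"grip":1},{"tx":-0.85,"ty":-0.45,"grip":1},{"tx":-0.85,"ty":-0.45,"grip":1},{"tx":-0.85,"ty":-0.45,"grip":1}]' 20
```

```text
$[0]: bad value
```

```bash
python3 -m pendant '[{"rx":0,"ry":0,"rz":0,"tx":-0.85,"ty":-0.45,"tz":0,"grip":1},{"rx":0,"ry":0,"rz":0,"tx":-0.85,"ty":-0.45,"tz":0,"grip":1}]' 20
```

```text
time_s: 0.42
ee_pos: [0.2887, 0.4312, 0.3015]
eef_rot: [-3.141, -0.001, 2.684]
force: [0.9, 1.2, -0.9]
grip_width: 0.0843
```

```bash
python3 -m pendant '[{"rx":0,"ry":0,"rz":0,"tx":-0.85,"ty":-0.45,"tz":0,"grip":1},{"rx":0,"ry":0,"rz":0,"tx":-0.85,"ty":-0.45,"tz":0,"grip":1},{"rx":0,"ry":0,"rz":0,"tx":-0.85,"ty":-0.45,"tz":0,"grip":1},{"rx":0,"ry":0,"rz":0,"tx":-0.85,"ty":-0.45,"tz":0,"grip":1},{"rx":0,"ry":0,"rz":0,"tx":-0.85,"ty":-0.45,"tz":0,"grip":1},{"rx":0,"ry":0,"rz":0,"tx":-0.85,"ty":-0.45,"tz":0,"grip":1},{"rx":0,"ry":0,"rz":0,"tx":-0.85,"ty":-0.45,"tz":0,"grip":1},{"rx":0,"ry":0,"rz":0,"tx":-0.85,"ty":-0.45,"tz":0,"grip":1}]'
```

```text
time_s: 1.08
ee_pos: [0.4745, 0.1697, 0.3016]
eef_rot: [-3.141, -0.0, 2.689]
force: [-0.2, -0.0, -0.2]
grip_width: 0.0305
```

```bash
python3 -m pendant '[{"rx":0,"ry":0,"rz":0,"tx":-0.85,"ty":-0.45,"tz":0,"grip":1},{"rx":0,"ry":0,"rz":0,"tx":-0.85,"ty":-0.45,"tz":0,"grip":1},{"rx":0,"ry":0,"rz":0,"tx":-0.85,"ty":-0.45,"tz":0,"grip":1},{"rx":0,"ry":0,"rz":0,"tx":-0.85,"ty":-0.45,"tz":0,"grip":1},{"rx":0,"ry":0,"rz":0,"tx":-0.85,"ty":-0.45,"tz":0,"grip":1},{"rx":0,"ry":0,"rz":0,"tx":-0.85,"ty":-0.45,"tz":0,"grip":1},{"rx":0,"ry":0,"rz":0,"tx":-0.5,"ty":-0.25,"tz":0,"grip":1},{"rx":0,"ry":0,"rz":0,"tx":0,"ty":0,"tz":0,"grip":1}]'
python3 - <<'E'
from station import ctrl
import cv2
c=ctrl.camera("wrist");cv2.imwrite("pics/w1.png",c["pixels"]);print(c["world_from_camera"])
E
```

```text
time_s: 1.75
ee_pos: [0.6316, -0.0531, 0.3001]
eef_rot: [-3.141, -0.001, 2.683]
force: [-0.8, -0.3, -0.5]
grip_width: 0.0004
[[ 4.43347998e-01 -8.70511575e-01 -2.13663639e-01  5.69225927e-01]
 [ 8.96349262e-01  4.30370287e-01  1.06486692e-01 -2.31432946e-02]
 [-7.43415940e-04 -2.38727907e-01  9.71086213e-01  3.82289230e-01]
 [ 0.00000000e+00  0.00000000e+00  0.00000000e+00  1.00000000e+00]]
```

View pics/w1.png

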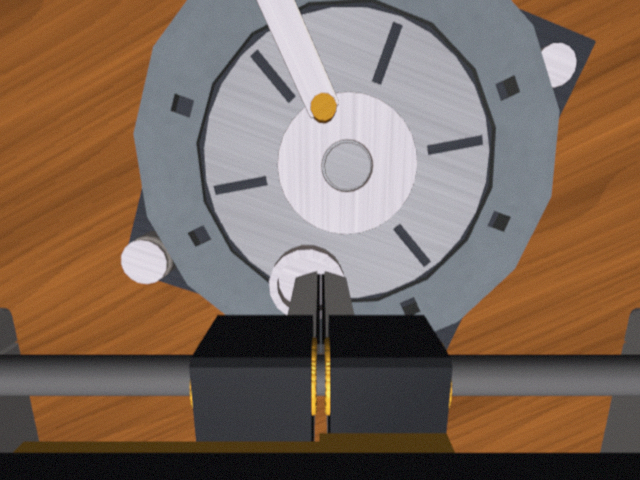

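The wrist view shows the knob at about (307,283) behind the fingers. The holes are at (409,306), (499,221), (509,87), (199,235) and (182,105), and the spigot is at (347,165).

Run:
```python
from station import ctrl
from h import *
from scipy.optimize import least_squares
c=ctrl.camera("wrist");t=ctrl.camera("top");s=ctrl.camera("scene")
import cv2
cv2.imwrite("pics/s1.png",cv2.resize(s["pixels"][150:340,205:405],None,fx=3.1,fy=3.1,interpolation=2))
D={a:ray(c,*p,.066)[:2] for a,p in {45:(409,306),90:(499,221),135:(509,87),315:(199,235),270:(182,105)}.items()}
f=lambda q:np.concatenate([q[:2]+.14*np.array([np.cos(q[2]+np.radians(a)),np.sin(q[2]+np.radians(a))])-p for a,p in D.items()])
r=least_squares(f,[.59,0,-.78]);print(r.x,np.abs(r.fun).max());x=r.x
for a in(0,45):print(x[0]+.095*np.cos(x[2]+np.radians(a)),x[1]+.095*np.sin(x[2]+np.radians(a)))
o=ctrl.get_obs();yaw=o["eef_rot"][2]
print(o["ee_pos"],yaw,np.degrees(yaw))
# predicted fingertip
T=o["ee_pos"]-[0,0,.097]
for k in(c,t,s):print(proj(k,T))
```

```text
[ 0.58901297 -0.0082959  -0.80323839] 0.0009719729496709129
0.6549790699455191 -0.07665871312540382
0.6839978542133978 -0.009990634113052357
[ 0.62977157 -0.04860564  0.30115617] 2.6867585069143223 153.9399230170613
(np.float64(326.89575349121236), np.float64(285.46314237424286))
(np.float64(342.8504158082145), np.float64(212.7465908896727))
(np.float64(295.64586579471967), np.float64(212.7541716875871))
```

View pics/s1.png

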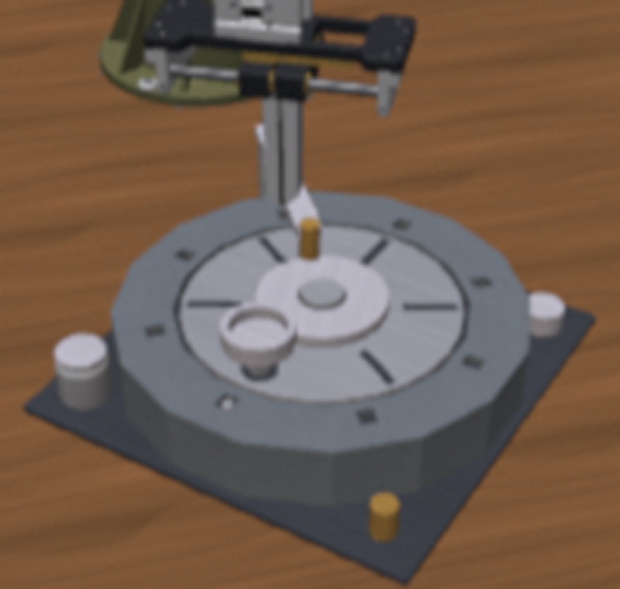

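```bash
python3 -m pendant '[{"rx":0,"ry":0,"rz":0,"tx":-0.45,"ty":-0.17,"tz":0.6,"grip":1},{"rx":0,"ry":0,"rz":0,"tx":-0.45,"ty":-0.17,"tz":0.6,"grip":1},{"rx":0,"ry":0,"rz":0,"tx":0,"ty":0,"tz":0.6,"grip":1},{"rx":0,"ry":0,"rz":0,"tx":0,"ty":0,"tz":0,"grip":1},{"rx":0,"ry":0,"rz":0,"tx":0,"ty":0,"tz":0,"grip":1}]'
python3 - <<'E'
from station import ctrl
from h import *
import cv2
c=ctrl.camera("wrist");s=ctrl.camera("scene");t=ctrl.camera("top")
cv2.imwrite("pics/s2.png",cv2.resize(s["pixels"][150:340,205:405],None,fx=3.1,fy=3.1,interpolation=2))
cv2.imwrite("pics/w2.png",c["pixels"])
o=ctrl.get_obs();print(o["ee_pos"],o["eef_rot"],o["force"]);d=o["ee_pos"]-[0.656,-.0768,0]
y=o["eef_rot"][2];print("err tool x,y",-d[0]*np.cos(y)-d[1]*np.sin(y),-d[0]*np.sin(y)+d[1]*np.cos(y))
T=o["ee_pos"]-[0,0,.097]
u=proj(s,T);print((u[0]-205)*3.1,(u[1]-150)*3.1,proj(c,T))
E
```

```text
time_s: 2.37
ee_pos: [0.6559, -0.0704, 0.2315]
eef_rot: [3.14, 0.005, 2.695]
force: [0.2, -0.3, 1.3]
grip_width: 0.0005
[ 0.65613485 -0.07066297  0.23253323] [3.13912009 0.00648366 2.69487507] [ 0.6691284  -0.13320114  0.42330487]
err tool x,y -0.0025296281166851163 -0.005593058845024624
262.0877318568816 293.3257556110272 (np.float64(321.2837220978287), np.float64(289.2352012638994))
```

View pics/s2.png

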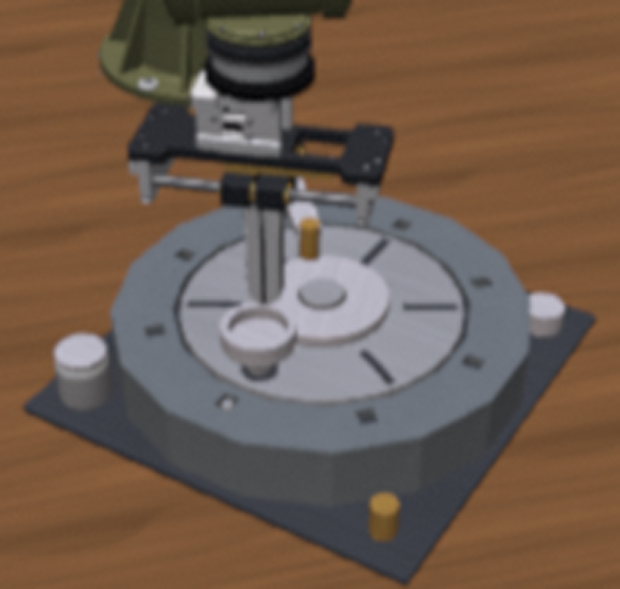

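View pics/w2.png

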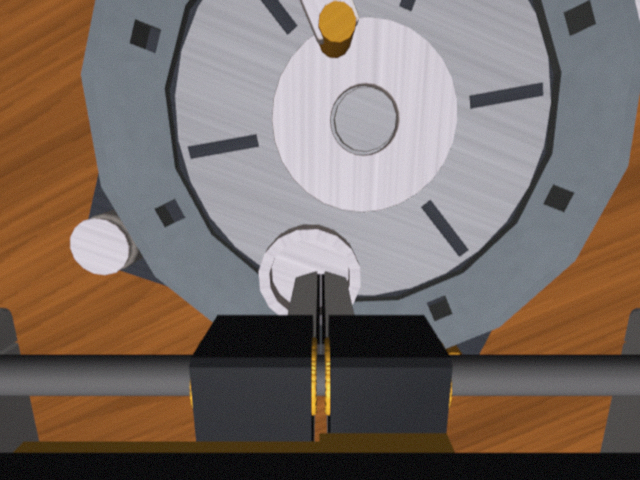

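Run:
```python
from station import ctrl
from h import *
c=ctrl.camera("wrist");s=ctrl.camera("scene")
print(ray(c,309,276,.11),ray(s,205+257/3.1,150+326/3.1,.11),proj(c,[.656,-.0768,.11]))
```

```text
[ 0.65563762 -0.07822324  0.11      ] [ 0.66246109 -0.07669309  0.11      ] (np.float64(311.4959109729018), np.float64(275.523480465635))
```

```bash
python3 -m pendant '[{"rx":0,"ry":0,"rz":0,"tx":-0.1,"ty":-0.12,"tz":0,"grip":1},{"rx":0,"ry":0,"rz":0,"tx":0,"ty":0,"tz":0.4,"grip":1},{"rx":0,"ry":0,"rz":0,"tx":0,"ty":0,"tz":0.3,"grip":1},{"rx":0,"ry":0,"rz":0,"tx":0,"ty":0,"tz":0,"grip":1},{"rx":0,"ry":0,"rz":0,"tx":0,"ty":0,"tz":0,"grip":1}]'
python3 - <<'E'
from station import ctrl
from h import *
import cv2
c=ctrl.camera("wrist");s=ctrl.camera("scene")
a=cv2.resize(s["pixels"][200:300,245:345],None,fx=4,fy=4,interpolation=2);b=cv2.resize(c["pixels"][200:320,260:380],(400,400),interpolation=2)
cv2.imwrite("pics/3.png",np.hstack([a,b]))
o=ctrl.get_obs();print(o["ee_pos"],o["eef_rot"],o["force"])
E
```

```text
time_s: 3.03
ee_pos: [0.659, -0.0782, 0.2078]
eef_rot: [3.138, 0.013, 2.695]
force: [1.2, 0.0, -0.4]
grip_width: 0.0005
[ 0.65896603 -0.07817444  0.20803242] [3.13741687 0.01303174 2.69479716] [-0.38690307 -1.04223489  0.50201246]
```

View pics/3.png

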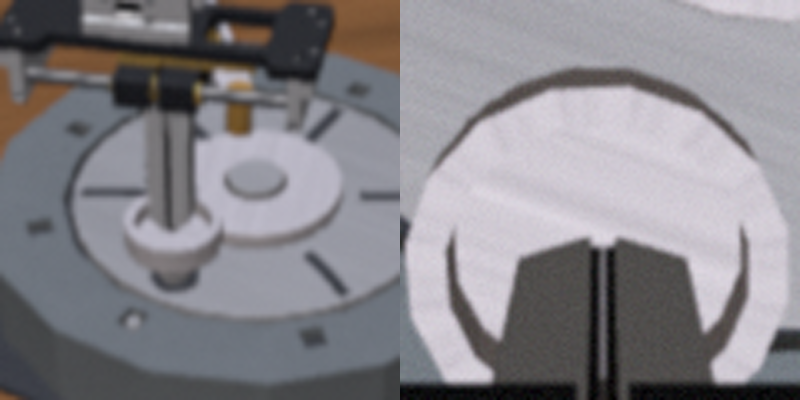

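The tip is centred in the dish to within about 2 mm, so I'm pressing down.

```bash
python3 -m pendant '[{"rx":0,"ry":0,"rz":0,"tx":0.03,"ty":0,"tz":0.25,"grip":1},{"rx":0,"ry":0,"rz":0,"tx":0,"ty":0,"tz":0.2,"grip":1},{"rx":0,"ry":0,"rz":0,"tx":0,"ty":0,"tz":0.1,"grip":1},{"rx":0,"ry":0,"rz":0,"tx":0,"ty":0,"tz":0.05,"grip":1}]'
```

```text
time_s: 3.47
ee_pos: [0.6588, -0.0778, 0.1848]
eef_rot: [3.136, 0.017, 2.695]
force: [-1.7, 0.1, 7.2]
grip_width: 0.0004
```

```bash
python3 -m pendant '[{"rx":0,"ry":0,"rz":0,"tx":0,"ty":0,"tz":0.1,"grip":1},{"rx":0,"ry":0,"rz":0,"tx":0,"ty":0,"tz":0.05,"grip":1}]'
```

```text
time_s: 3.63
ee_pos: [0.6598, -0.0772, 0.1831]
eef_rot: [3.134, 0.021, 2.695]
force: [-10.7, 5.9, 22.3]
grip_width: 0.0003
```

```bash
python3 -m pendant '[{"rx":0,"ry":0.1,"rz":0,"tx":-0.05,"ty":0.15,"tz":0,"grip":1},{"rx":0,"ry":0.1,"rz":0,"tx":-0.05,"ty":0.15,"tz":0.02,"grip":1},{"rx":0,"ry":0,"rz":0,"tx":-0.05,"ty":0.15,"tz":0.02,"grip":1}]'
```

```text
time_s: 3.88
ee_pos: [0.6731, -0.0646, 0.1849]
eef_rot: [3.135, 0.009, 2.694]
force: [-4.4, -1.8, 6.8]
grip_width: 0.0007
```

Run:
```python
from station import ctrl
from h import *
import cv2
c=ctrl.camera("wrist");t=ctrl.camera("top")
cv2.imwrite("pics/w4.png",c["pixels"])
o=ctrl.get_obs();print(o["time_s"],o["ee_pos"],o["eef_rot"],o["force"])
```

```text
3.9833 [ 0.67372961 -0.06363732  0.18484351] [3.13346416 0.01099304 2.69531651] [0.89018777 2.30100259 6.42413979]
```

View pics/w4.png

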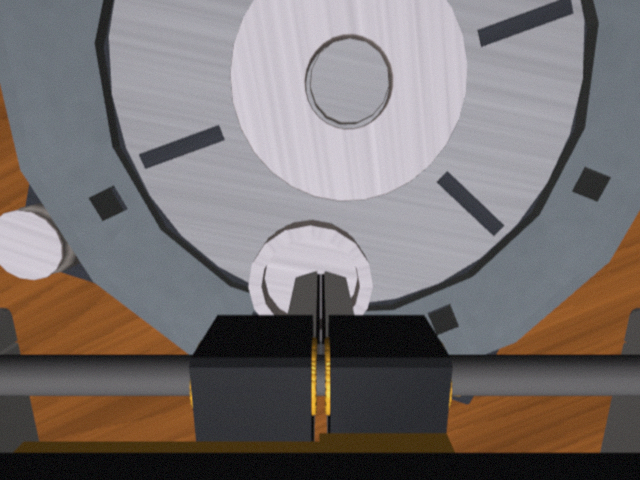

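```bash
cat > ang.py <<'E'
from station import ctrl
from h import *
import sys
def go(u,v,z):
    c=ctrl.camera("wrist");k=ray(c,u,v,z);print(k,"r",np.hypot(k[0]-.59,k[1]+.0085),"turn",np.arctan2(k[1]+.0085,k[0]-.59)+.802)
    o=ctrl.get_obs();p=o["ee_pos"];print(p,"tcp r",np.hypot(p[0]-.59,p[1]+.0085),"ang",np.arctan2(p[1]+.0085,p[0]-.59)+.802,o["force"],o["eef_rot"],o["time_s"])
E
python3 -c "
from ang import *
go(311,282,.1)"
```

```text
[ 0.66526433 -0.06463946  0.1       ] r 0.09389545894379231 turn 0.16112979722245468
[ 0.67364238 -0.06376665  0.18485626] tcp r 0.10025193436991484 ang 0.2181052088991926 [1.00257525 2.71294935 7.11820057] [3.13330663 0.01118549 2.69528731] 4.0333
```

```bash
python3 -m pendant '[{"rx":0,"ry":0.1,"rz":0,"tx":0.02,"ty":0.19,"tz":0.02,"grip":1},{"rx":0,"ry":0,"rz":0,"tx":0.02,"ty":0.19,"tz":0.02,"grip":1},{"rx":0,"ry":0,"rz":0,"tx":0.03,"ty":0.15,"tz":0.02,"grip":1}]'
python3 - <<'E'
from station import ctrl
import cv2
c=ctrl.camera("wrist");cv2.imwrite("pics/w5.png",c["pixels"])
E
```

```text
time_s: 4.28
ee_pos: [0.6811, -0.0454, 0.1845]
eef_rot: [3.135, 0.009, 2.694]
force: [-1.8, -2.4, 7.0]
grip_width: 0.0005
```

View pics/w5.png

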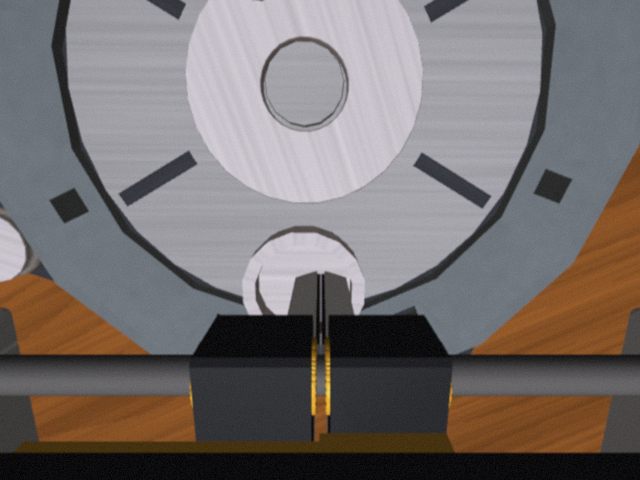

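Knob is now at (304,290). The tip leads it, close to the wall on the far side.

```bash
python3 -c "
from ang import *
go(304,289,.1)"; python3 -m pendant '[{"rx":0,"ry":0,"rz":0,"tx":0.05,"ty":0.16,"tz":0,"grip":1},{"rx":0,"ry":0,"rz":0,"tx":0.05,"ty":0.16,"tz":-0.1,"grip":1},{"rx":0,"ry":0,"rz":0,"tx":0,"ty":0,"tz":-0.1,"grip":1}]'
python3 - <<'E'
from station import ctrl
import cv2,numpy as np
c=ctrl.camera("wrist");s=ctrl.camera("scene")
a=cv2.resize(s["pixels"][200:300,245:345],None,fx=4,fy=4,interpolation=2);b=cv2.resize(c["pixels"][200:320,240:400],(400,300),interpolation=2)
b=np.vstack([b,np.zeros((100,400,3),np.uint8)])
cv2.imwrite("pics/6.png",np.hstack([a,b]))
E
```

```text
[ 0.67444839 -0.04961786  0.1       ] r 0.09392661374539482 turn 0.34888781749859216
[ 0.68139156 -0.0443692   0.18456682] tcp r 0.09817849179559202 ang 0.4279946536108216 [1.08996426 3.52751746 7.56393329] [3.1333719  0.00952517 2.69457944] 4.3833
time_s: 4.63
ee_pos: [0.6836, -0.0318, 0.1926]
eef_rot: [3.135, 0.012, 2.694]
force: [0.5, -0.1, -0.0]
grip_width: 0.0004
```

View pics/6.png

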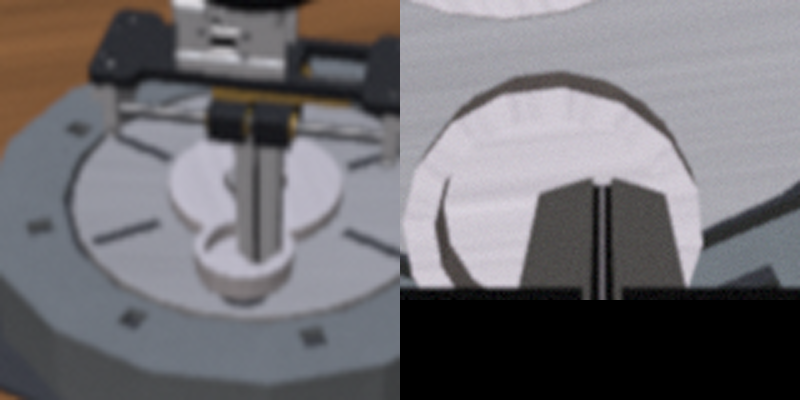

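```bash
python3 -m pendant '[{"rx":0,"ry":0.1,"rz":0,"tx":0.04,"ty":0.12,"tz":0.02,"grip":1},{"rx":0,"ry":0,"rz":0,"tx":0.04,"ty":0.12,"tz":0,"grip":1},{"rx":0,"ry":0,"rz":0,"tx":0.04,"ty":0.12,"tz":0,"grip":1}]'
python3 - <<'E'
from station import ctrl
import cv2,numpy as np
c=ctrl.camera("wrist");s=ctrl.camera("scene")
a=cv2.resize(s["pixels"][200:300,245:345],None,fx=4,fy=4,interpolation=2);b=cv2.resize(c["pixels"][200:320,240:400],(400,300),interpolation=2)
b=np.vstack([b,np.zeros((100,400,3),np.uint8)])
cv2.imwrite("pics/7.png",np.hstack([a,b]))
o=ctrl.get_obs();print(o["ee_pos"],o["force"])
E
```

```text
time_s: 4.98
ee_pos: [0.6852, -0.0194, 0.1918]
eef_rot: [3.137, 0.004, 2.692]
force: [-3.7, -4.3, 3.3]
grip_width: 0.0004
[ 0.68539031 -0.01848513  0.19169066] [ 0.80090682 -0.89244749  1.54599356]
```

View pics/7.png

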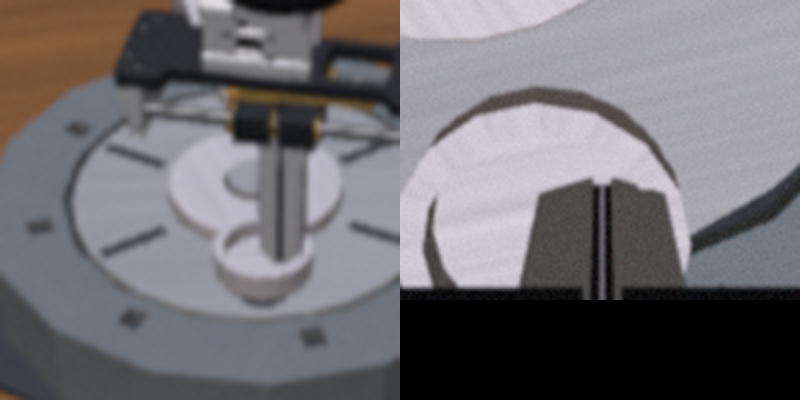

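```bash
python3 -m pendant '[{"rx":0,"ry":0,"rz":0,"tx":0.05,"ty":0.11,"tz":0,"grip":1},{"rx":0,"ry":0,"rz":0,"tx":0.05,"ty":0.11,"tz":0,"grip":1},{"rx":0,"ry":0,"rz":0,"tx":0.05,"ty":0.11,"tz":0,"grip":1}]'
python3 - <<'E'
from station import ctrl
import cv2,numpy as np
c=ctrl.camera("wrist");s=ctrl.camera("scene")
a=cv2.resize(s["pixels"][200:300,245:345],None,fx=4,fy=4,interpolation=2);b=cv2.resize(c["pixels"][200:320,240:400],(400,300),interpolation=2)
b=np.vstack([b,np.zeros((100,400,3),np.uint8)])
cv2.imwrite("pics/8.png",np.hstack([a,b]))
o=ctrl.get_obs();print(o["ee_pos"],o["force"])
E
```

```text
time_s: 5.33
ee_pos: [0.6853, -0.0063, 0.1913]
eef_rot: [3.14, 0.003, 2.691]
force: [-3.7, -4.7, 4.8]
grip_width: 0.0005
[ 0.68547874 -0.00538297  0.19133923] [ 0.04230934 -0.53343684  0.96075696]
```

View pics/8.png

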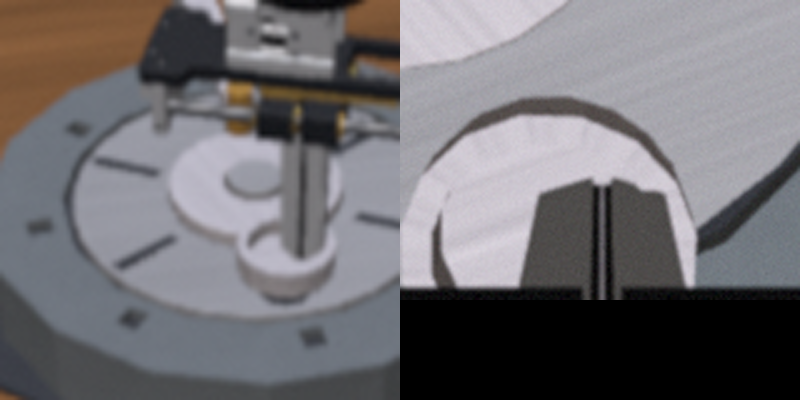

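Hole (313,337) is still empty and the knob is almost in line with it, so I'm taking small steps now.

```bash
python3 -m pendant '[{"rx":0,"ry":0,"rz":0,"tx":0.03,"ty":0.07,"tz":0,"grip":1},{"rx":0,"ry":0,"rz":0,"tx":0.03,"ty":0.07,"tz":0,"grip":1}]'
python3 - <<'E'
from station import ctrl
import cv2,numpy as np
c=ctrl.camera("wrist");s=ctrl.camera("scene")
a=cv2.resize(s["pixels"][200:300,245:345],None,fx=4,fy=4,interpolation=2);b=cv2.resize(c["pixels"][200:320,240:400],(400,300),interpolation=2)
b=np.vstack([b,np.zeros((100,400,3),np.uint8)])
cv2.imwrite("pics/9.png",np.hstack([a,b]))
o=ctrl.get_obs();print(o["ee_pos"],o["force"])
E
```

```text
time_s: 5.6
ee_pos: [0.6857, -0.0001, 0.1916]
eef_rot: [3.139, 0.004, 2.691]
force: [-4.4, -4.9, 5.1]
grip_width: 0.0003
[6.85819126e-01 3.16995069e-04 1.91752394e-01] [-0.85973084 -2.33796874  4.56418986]
```

View pics/9.png

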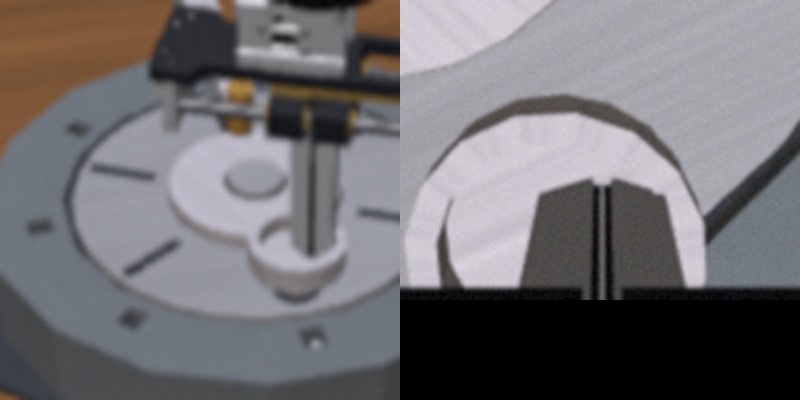

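The pin now shows bright in the next hole at (315,341), and about 4.5 N pushes up on the tip. I'm easing back slightly and lifting out.

```bash
python3 -m pendant '[{"rx":0,"ry":0,"rz":0,"tx":-0.02,"ty":-0.06,"tz":-0.1,"grip":1},{"rx":0,"ry":0,"rz":0,"tx":-0.02,"ty":-0.06,"tz":-0.2,"grip":1},{"rx":0,"ry":0,"rz":0,"tx":0,"ty":0,"tz":-0.5,"grip":1},{"rx":0,"ry":0,"rz":0,"tx":0,"ty":0,"tz":-0.8,"grip":1},{"rx":0,"ry":0,"rz":0,"tx":0,"ty":0,"tz":-0.8,"grip":1},{"rx":0,"ry":0,"rz":0,"tx":0.8,"ty":0,"tz":-0.4,"grip":1},{"rx":0,"ry":0,"rz":0,"tx":0,"ty":0,"tz":0,"grip":1},{"rx":0,"ry":0,"rz":0,"tx":0,"ty":0,"tz":0,"grip":1}]'
python3 - <<'E'
from station import ctrl
import cv2,numpy as np
c=ctrl.camera("wrist");s=ctrl.camera("scene")
cv2.imwrite("pics/s10.png",cv2.resize(s["pixels"][180:340,205:405],None,fx=3.7,fy=3.7,interpolation=2))
cv2.imwrite("pics/w10.png",c["pixels"])
o=ctrl.get_obs();print(o["ee_pos"],o["force"])
E
```

```text
time_s: 6.37
ee_pos: [0.6544, 0.0081, 0.3089]
eef_rot: [3.137, -0.0, 2.69]
force: [0.8, -0.1, -1.4]
grip_width: 0.0007
[0.6547331  0.00806608 0.30798156] [-0.4175014  -0.85354988 -0.01518948]
```

View pics/s10.png

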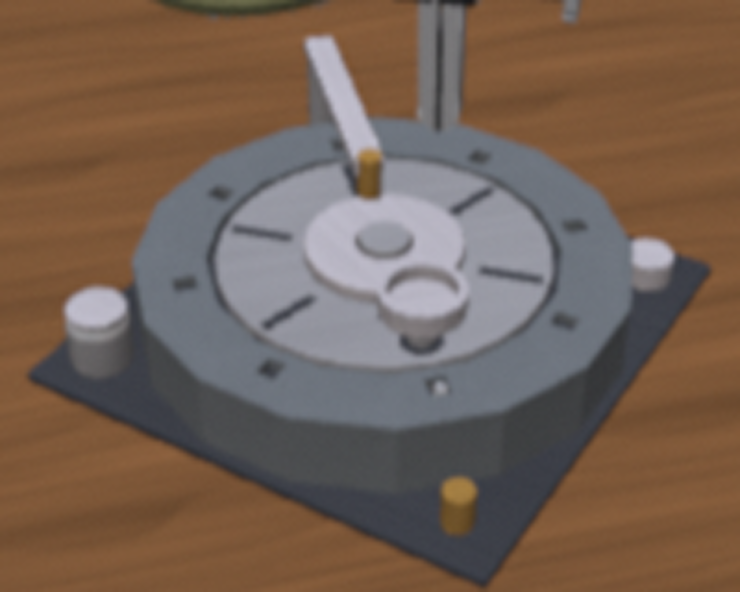

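View pics/w10.png

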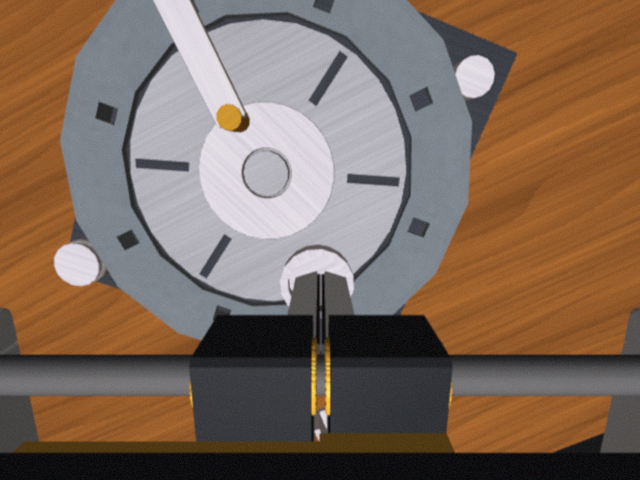

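The pin is up in the next hole at (439,387) and the first hole at (271,370) is empty. Knob height above its collar is back to the starting value: about 52 px against 54. The bush, tin, slug and flange are at the same pixels as before, and the arm is clear with no contact force. I'm handing in.

```bash
python3 -c "
from station import ctrl
import cv2
c=ctrl.camera('top');cv2.imwrite('pics/t11.png',c['pixels'])
print(ctrl.hand_in())"
```

```text
the job is handed in; nothing more can be done
None
```

View pics/t11.png

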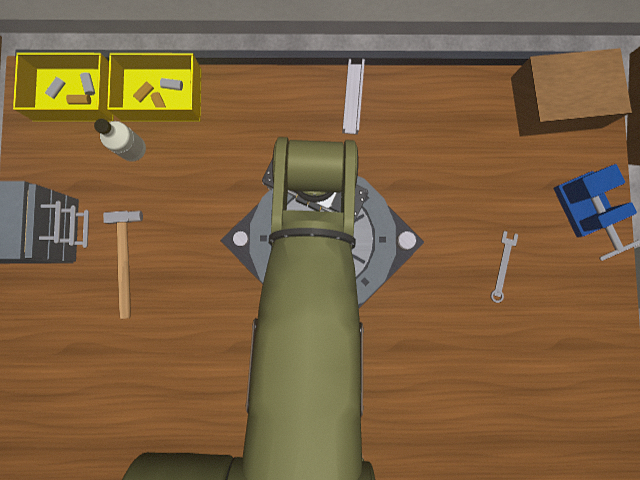

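The turntable is on the next hole counter-clockwise, with the pin sprung up into it. I handed the job in after about 6.5 s. I pressed the plunger to its stop with the shut fingertips and turned the table. Partway round I eased off so the ring held the pin down, then pushed on the dish wall until the pin sprang up into the next hole by itself.

**Last checks:**
- **Lock:** the scene camera shows the pin in the next hole and the first hole empty. The knob's height above its collar is back to about its starting value (52 px against 54). I did not test the lock by pushing on the table.
- **Loose things:** flange, bush, tin, slug, mallet and spanner all look unmoved.
- **Forces:** the highest vertical reading I saw was about 22 N, when the plunger reached its stop. The arm was clear of the fixture at the end, with under 1 N left on it.
- **Disagreement:** the scene camera placed the fixture 5 to 7 mm further out in x than the top and wrist cameras. I used those two, and contact with the knob agreed with them.

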